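# Stroke the loose wing screw home on the TV-box clip

### The arm

A 6-joint arm with a two-finger parallel gripper is mounted at the origin on the work surface. World frame = base frame: x ahead of the robot, y to its left, z up, the work surface at z = 0. Lengths are in m, angles in degrees, forces in N, time in s.
With the tool pointing down it reaches from about 0.425 to 0.925 m from the base axis. Payload 12.5 kg.
Tool frame: the origin (TCP) lies at the very end of the fingers, on their centre line; the grasp point (between the pads) lies robot.grasp_offset behind it (robot.grasp_offset is the distance from the TCP to the grasp point, in m); z points along the fingers, y is the line along which they close (so a half turn about z gives the same grasp; the last joint's range is limited). The gripper opens to 85 mm and grips with 20 to 120 N. Pads are 22 mm wide; open, the fingers measure 114 mm over their backs; the gripper's body (76 mm by 85 mm) begins 54 mm behind the grasp point. The pads swing forward as they close: fully open they stand 13 mm farther back than shut.
Start: joints at [66.314, 28.126, 89.318, -0, 62.55, -6.05], TCP at [0.189, 0.596, 0.231] pointing down, gripper open.
Joint ranges: [-177.58, 177.58], [-47.91, 125.51], [2.72, 160], [-65.01, 245.01], [3.68, 167.84], [-153.87, 153.87]. Speed limits (degrees/s): [127.2, 127.2, 159.86, 180, 180, 180].

### API

Orientations are given as [roll, pitch, yaw] about the fixed x, y, z axes, in that order (R = Rz(yaw) Ry(pitch) Rx(roll)).
In Python, from station import robot gives the robot as it stands.
- The arm moves only by the shell command python3 -m creep 'ROWS' [FORCE]. ROWS is JSON, a list of rows, each a list of 5 numbers: the gripper's target within -1 to 1 (fully open at 1, half-way at 0, shut at -1), then the shift along the world's x, y, z in m, then the turn about the world's z in degrees. In form: [[fingers, x, y, z, twist], ...]. A call has exactly 8 rows; each row shifts and turns the commanded pose from where the row before left it; what a row does not reach is not made up. A row lasts 1/12 s, in which the tool goes at most 41.7 mm and 7.16 degrees, less where a joint would pass 70% of its speed; a pose out of reach is approached as far as the arm can. A call with a gripper value outside its range is refused whole. The fingers move at their own pace and stop on an object; FORCE is the grip in N (left out, the last holds). Time passes only in rows, so rows that do not move let the fingers close, or fill a call up. It gives the time, the measured TCP pose, the force and the opening at its end, in the units of the state.
- robot.read_state(): the state, without advancing time (a new reading comes with each control period).
- robot.snapshot(name): name is "scene" or "top"; returns (picture, depth): 480x640x3 uint8, red, green, blue; 480x640 float32, m along the optical axis (not along the pixel's ray), 0 where there is no reading.
- robot.camera_info(name): a dict with "fx", "fy", "cx", "cy" (pixels), "cam_to_world" (4x4, takes a point from camera to world coordinates). Camera axes: x right, y down, z forward; pixel columns grow to the right and rows downward; lengths in m; the calibration is good to about 2 mm. A picture is of the moment at which its call begins. camera_info takes no time and is no camera call.
- robot.finish_job(): hands the job in, once; it reports no verdict.
The state is a dict: "time": time; "joints": joint angles; "joint_vel": joint speeds; "effort": joint torques, N m; "tcp_pos": TCP position; "eef_rot": TCP orientation; "force": force on the tool from outside, world axes, zero at the start; "moment": the same for the moment, N m; "grip_width": finger opening in m.
Only numpy, scipy, OpenCV 4.12 (cv2) and the standard library are available. Lean on these libraries where they do the work, as an engineer would, in place of code of your own. Each camera call takes 0.05 s, during which the arm holds its last target. There are 200 camera calls.

### The job

The red wing screw on the clip that holds down the black TV box has worked loose. Push its wings round clockwise (seen from above) with the fingertips, stroke after stroke, until the screw is fully home and stops turning. Only push the wings gently - do not pinch or force the screw - and leave the pill organizer, balm jar, tongue scraper and comb lying where they are.

Things in the scene. Friction and masses are not known exactly. Their poses are not given: they have to be found in the camera images.
- clip: Fixed unit: grey post 46 x 46 mm, 26 mm high, and beside it a flat black TV box, 150 (x) by 110 (y) mm, 30 mm high, its near side 40 mm from the screw axis. Origin: on the wing screw's vertical axis at the cabinet top (z = 0); z up, y points from the screw axis to the TV box, +x is 90 degrees clockwise of y seen from above.
- clip_bar (a joint): Height, m, of the clip's steel clamp bar above its seat; it sinks 6 mm per turn of the screw. Bar 28 mm wide (x), 4 mm thick, along y from 20 mm before the screw axis to 72 mm past it, over post and box edge; at 0 its underside is 30 mm above the cabinet.
- lug_top (a point): Middle of the top edge of the upright steel lug on the bar: 44 mm wide (x), 4 mm thick, its face 35 mm from the screw axis on the +y (TV box) side, top 34 mm above the bar's underside. A fingertip cannot circle the screw past it: lift it and set it down behind the other wing for each new stroke. All other sides of the screw are free.
- wing_top (a point): Top centre of the red plastic wing screw; turns and sinks with it. x axis along one wing, the other along -x. Two upright flat wings: 6 mm thick, out to 32 mm from the axis, from this height down 22 mm; hub radius 7 mm, top 3 mm lower. Wings' lower edge 4 mm above the bar's top. This point is 60 mm above the cabinet when home, plus 6 mm per turn out.
- wing_screw (a joint): Angle, rad, the red wing screw is still out: 0 = fully home, at a stop; grows counter-clockwise from above; starts at 6.5 to 11. At 0 the wings point to +45 and -135 degrees from the clip's x axis (counter-clockwise positive). Friction: about 2 N at a wing; it stays where left. At the stop a rubber washer lets bar and wings give about 1 mm per 3 N of push.
- organizer: Bystander: empty weekly pill organizer, clear blue plastic, seven lids shut, 154 x 38 x 22 mm, long axis x, loose; origin at the centre of its underside.
- jar: Bystander: closed balm jar, green glass with brass twist cap, 44 mm diameter, 39 mm high, loose; origin at the centre of its underside.
- scraper: Bystander: U-shaped steel tongue scraper lying flat, 130 x 53 x 5 mm, long axis x, loose; origin at the middle of its underside.
- comb: Bystander: orange plastic comb lying flat, 140 x 32 x 5 mm, long axis x, loose; origin at the middle of its underside.
There are look-alikes about, which are no part of the job. Of the things that look like the clip, the smaller one is meant.

How it is judged (in metres and radians):
At the end, for the whole second after the job is handed in: The wing screw is home (within 0.3 rad of its stop) and at rest, and the pill organizer, balm jar, tongue scraper and comb are each within 20 mm of where they began (value of joint wing_screw below 0.3 rad and not (velocity of joint wing_screw below -0.2 rad/s) and velocity of joint wing_screw below 0.2 rad/s and distance of each of organizer, jar, scraper, comb from where it was at the start of the episode below 0.02 m); the robot touches nothing.
It fails at once if the screw or its clip is pinched or forced: more than 35 N between the fingers and the clip with all it carries (contact force between the fingers and clip above 35 N).
It fails at once if a bystander is lifted, carried or shoved away (moved more than 20 mm) (distance of any of organizer, jar, scraper, comb from where it was at the start of the episode above 0.02 m).
It also fails if it takes over 70 s, if anything falls off the work surface, if the arm or the gripper's body presses on something with over 40 N, if the wrist force passes 120 N, or if a joint passes its speed limit or range.

## Working session

There is one attempt and no reset: what is moved stays moved. The work goes in short steps, Python scripts to look and compute and a shell command to move; the robot and the scene stay as the last step left them, time stands still between calls to the robot, and variables do not carry over. Pictures are saved under pics/ and viewed, on a budget of 10 in all, crops included, one or two more only if the job needs it, and the job is handed in when it is done.

```bash
mkdir -p pics; ls; python3 - <<'E'
from station import robot
import cv2,numpy as np
for n in ("top","scene"):
    p,d=robot.snapshot(n); i=robot.camera_info(n)
    np.savez(f"{n}0.npz",p=p,d=d,**i)
    cv2.imwrite(f"pics/{n}0.png",p[:,:,::-1])
    print(n,i)
print(robot.read_state(),robot.grasp_offset)
E
```

```text
pics
top {'fx': 433.4393452424846, 'fy': 433.4393452424846, 'cx': 327.0418182787484, 'cy': 236.54147800615988, 'cam_to_world': array([[-0.02780956, -0.99016352,  0.13712341,  0.46150965],
       [-0.99890336,  0.03269596,  0.03351205,  0.01988883],
       [-0.03766579, -0.13604108, -0.98998693,  0.73211213],
       [ 0.        ,  0.        ,  0.        ,  1.        ]])}
scene {'fx': 523.0134134676659, 'fy': 523.0134134676659, 'cx': 318.0217855220861, 'cy': 239.81375859729235, 'cam_to_world': array([[-0.72993848,  0.46979689, -0.49646822,  1.06046264],
       [ 0.68345992,  0.49262901, -0.53870139,  0.5811291 ],
       [-0.0085056 , -0.73253501, -0.68067622,  0.79106494],
       [ 0.        ,  0.        ,  0.        ,  1.        ]])}
{'time': 0.1, 'joints': array([ 6.63164416e+01,  2.81607094e+01,  8.93443359e+01, -6.77474399e-04,
        6.25494722e+01, -6.05189524e+00]), 'joint_vel': array([ 0.04006125, -0.04701781, -0.07765557, -0.01141134, -0.05131634,
       -0.01879513]), 'effort': array([ 2.04860524e-03, -6.19443083e+01, -2.62025213e+01, -7.29636349e-05,
        2.89040720e-03,  6.75233181e-06]), 'tcp_pos': array([0.18923375, 0.59547508, 0.23079982]), 'eef_rot': array([-1.79945723e+02, -5.15018770e-03,  1.62368647e+02]), 'force': array([ 0.11564515, -0.07289627, -0.3893015 ]), 'moment': array([0.02623354, 0.01320452, 0.03065666]), 'grip_width': 0.08518560060645294} 0.0187
```

View pics/top0.png

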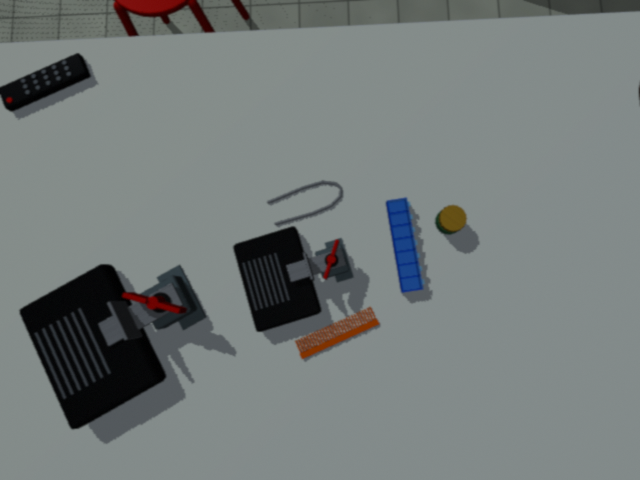

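View pics/scene0.png

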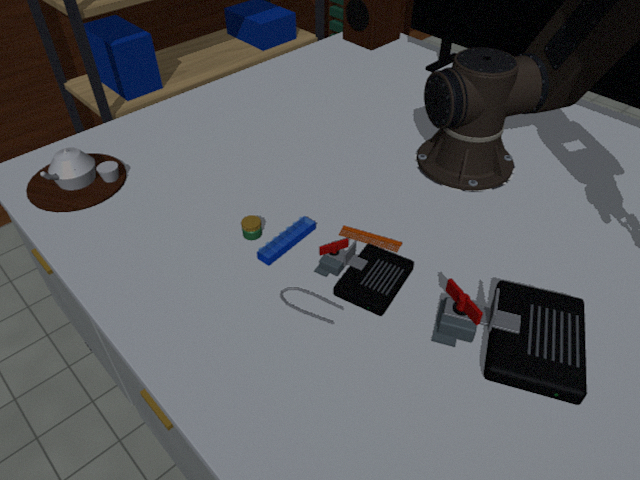

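Two candidates in the top view: the small clip with its wing screw at (331,260) and the big one at (158,302). The smaller is meant, so I take (331,260). The red stool and the remote are irrelevant.

```bash
cat > h.py <<'E'
import cv2,numpy as np
from station import robot
def world(p,d,i):
    v,u=np.mgrid[:480,:640]
    c=np.stack([(u-i["cx"])/i["fx"]*d,(v-i["cy"])/i["fy"]*d,d],-1)
    T=i["cam_to_world"]; return c@T[:3,:3].T+T[:3,3]
def look(name,centre=None,r=0.06):
    p,d=robot.snapshot(name);i=robot.camera_info(name);W=world(p,d,i)
    hsv=cv2.cvtColor(p,cv2.COLOR_RGB2HSV)
    red=((hsv[...,0]<6)|(hsv[...,0]>174))&(hsv[...,1]>150)&(hsv[...,2]>60)&(d>0)
    return p,W,hsv,red
def wing(W,red,c,r=0.045):
    m=red&(np.hypot(W[...,0]-c[0],W[...,1]-c[1])<r)&(W[...,2]>.03)&(W[...,2]<.1)
    P=W[m]; zt=np.percentile(P[:,2],90); P=P[P[:,2]>zt-.008]   # top faces
    (x,y),s,a=cv2.minAreaRect(P[:,:2].astype(np.float32)*1000)
    ax=np.linalg.svd(P[:,:2]-P[:,:2].mean(0),full_matrices=False)[2][0]
    t=(P[:,:2]-P[:,:2].mean(0))@ax; mid=P[:,:2].mean(0)+ax*(t.max()+t.min())/2
    return mid,np.degrees(np.arctan2(ax[1],ax[0]))%180,zt,len(P),t.max()-t.min()
E
python3 - <<'E'
from h import *
for n in ("top","scene"):
    p,W,hsv,red=look(n)
    px=(260,331) if n=="top" else (247,335)
    c=W[px][:2]; print(n,c,wing(W,red,c))
    def rep(nm,m):
        k,l,st,_=cv2.connectedComponentsWithStats(m.astype(np.uint8))
        for j in range(1,k):
            if st[j,4]>60:
                P=W[l==j]; 
                R=cv2.minAreaRect(P[:,:2].astype(np.float32)*1000)
                if R[0][0]<950 and abs(R[0][1])<800: print(" ",nm,st[j],np.round(R[0],0),np.round(R[1],0),round(R[2],1),"z",np.percentile(P[:,2],[50,95]).round(3))
    H,S,V=hsv[...,0],hsv[...,1],hsv[...,2]; ok=(W[...,2]>.002)&(W[...,2]<.1)
    rep("boxtop",(V<60)&(W[...,2]>.02)&(W[...,2]<.05))
    rep("blue",(H>100)&(H<130)&(S>120)&ok); rep("orange",(H>7)&(H<18)&(S>150)&ok)
    rep("brass",(H>15)&(H<30)&(S>120)&ok&(W[...,2]>.03))
    y,x=px; cv2.imwrite(f"pics/c_{n}.png",cv2.resize(p[y-60:y+60,x-80:x+80,::-1],None,fx=5,fy=5))
a=cv2.imread("pics/c_top.png");b=cv2.imread("pics/c_scene.png")
cv2.imwrite("pics/c1.png",cv2.resize(np.vstack([a,b]),(600,900))[0:900] if 0 else cv2.resize(np.hstack([a,b]),(800,300)))
E
```

```text
top [0.51710122 0.03735104] (array([0.51883021, 0.03738964]), np.float64(160.5451973371168), np.float64(0.06991714904759241), 171, np.float64(0.06158902532009432))
  boxtop [437 214  20  19  68] [ 571. -148.] [38. 12.] 40.4 z [0.025 0.034]
  boxtop [ 234  227   87  105 5733] [494. 127.] [149. 113.] 15.6 z [0.031 0.033]
  boxtop [329 244  20  33 341] [516.  21.] [27. 56.] 70.4 z [0.039 0.046]
  boxtop [308 258  16  18  80] [507.  67.] [33. 13.] 45.8 z [0.042 0.045]
  boxtop [   20   265   145   164 12728] [401. 420.] [214. 175.] 27.6 z [0.043 0.046]
  boxtop [144 276  51  53 716] [460. 306.] [65. 65.] 27.6 z [0.037 0.049]
  blue [ 386  198   38   95 2042] [543. -83.] [154.  37.] 7.1 z [0.023 0.025]
  orange [299 319  80  39 625] [401.  33.] [ 28. 137.] 22.2 z [0.005 0.008]
  brass [439 206  27  26 550] [ 581. -159.] [41. 40.] 52.6 z [0.04  0.042]
scene [0.51710196 0.04195984] (array([0.5174653 , 0.03838378]), np.float64(161.0300203101786), np.float64(0.06793859536467076), 128, np.float64(0.0610358645399173))
  boxtop [343  26  58  21 472] [-383. -682.] [122. 214.] 43.6 z [0.036 0.049]
  boxtop [439  50  12  11  87] [-438. -399.] [35. 26.] 88.2 z [0.035 0.049]
  boxtop [424 150  80  31 879] [66. 38.] [ 76. 196.] 30.2 z [0.034 0.048]
  boxtop [ 89 162   7  19  63] [ 744. -585.] [45. 11.] 45.6 z [0.034 0.048]
  boxtop [ 334  244   80   68 2857] [491. 130.] [150. 110.] 15.5 z [0.03  0.033]
  boxtop [ 485  280  102  122 8353] [396. 428.] [217. 158.] 27.7 z [0.043 0.046]
  blue [ 257  217   59   48 1088] [541. -83.] [155.  39.] 7.2 z [0.022 0.025]
  orange [343  13  60  37 730] [-388. -677.] [118. 215.] 49.6 z [0.045 0.092]
  orange [  27  154   99   58 1612] [ 781. -604.] [210. 233.] 81.4 z [0.011 0.014]
  orange [339 226  63  25 366] [414.  39.] [ 62. 138.] 21.7 z [0.005 0.008]
  brass [242 216  19  15 231] [ 579. -158.] [41. 40.] 51.6 z [0.039 0.042]
```

View pics/c1.png

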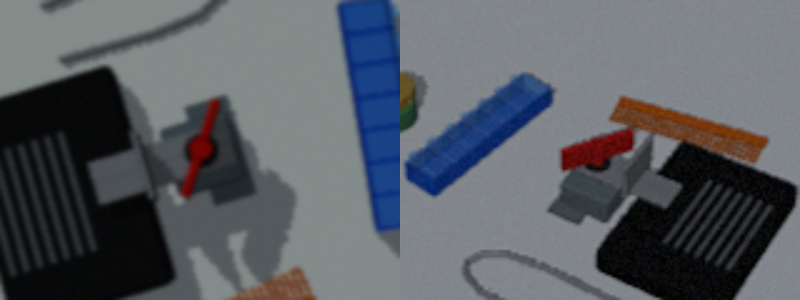

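The crop confirms the small clip: red wings on its post, lug toward the box, bar reaching over the box. Clip frame: axis at about (0.518, 0.0377), x axis at 15.5°. The wing is at 160.7° with its top at about 0.068, so the screw is about 8.03 rad out and needs about 460° clockwise.

Plan: straddle the screw with the fingers about 22 mm apart, which keeps the corners inside the lug radius, and twist about the screw axis.

```bash
for k in 1 2 3; do python3 -m creep '[[-0.5,0.0137,-0.02325,0,0],[-0.5,0.0137,-0.02325,0,0],[-0.5,0.0137,-0.02325,0,0],[-0.5,0.0137,-0.02325,0,0],[-0.5,0.0137,-0.02325,0,0],[-0.5,0.0137,-0.02325,0,0],[-0.5,0.0137,-0.02325,0,0],[-0.5,0.0137,-0.02325,0,0]]' 20; done
```

```text
time: 0.87
tcp_pos: [0.2993, 0.4085, 0.2313]
eef_rot: [180.0, -0.0, 162.4]
force: [0.6, -0.0, 1.3]
grip_width: 0.0216
time: 1.53
tcp_pos: [0.409, 0.2224, 0.2314]
eef_rot: [180.0, 0.0, 162.4]
force: [0.6, 0.2, 0.1]
grip_width: 0.0215
time: 2.2
tcp_pos: [0.5186, 0.0363, 0.2313]
eef_rot: [180.0, -0.0, 162.4]
force: [-0.5, 0.7, -0.4]
grip_width: 0.0213
```

```bash
python3 -m creep '[[-0.5,0,0.001,-0.02,0],[-0.5,0,0,-0.03,0],[-0.5,0,0,-0.03,0],[-0.5,0,0,-0.03,0],[-0.5,0,0,-0.02,0],[-0.5,0,0,-0.01,0],[-0.5,0,0,0,0],[-0.5,0,0,0,0]]'; python3 - <<'E'
from h import *
p,_,_,_=look("scene"); q=p
cv2.imwrite("pics/a1.png",cv2.resize(p[170:320,250:450,::-1],None,fx=4,fy=4))
E
```

```text
time: 2.87
tcp_pos: [0.5184, 0.0387, 0.0917]
eef_rot: [180.0, -0.0, 162.4]
force: [-0.0, -0.2, 0.9]
grip_width: 0.0213
```

View pics/a1.png

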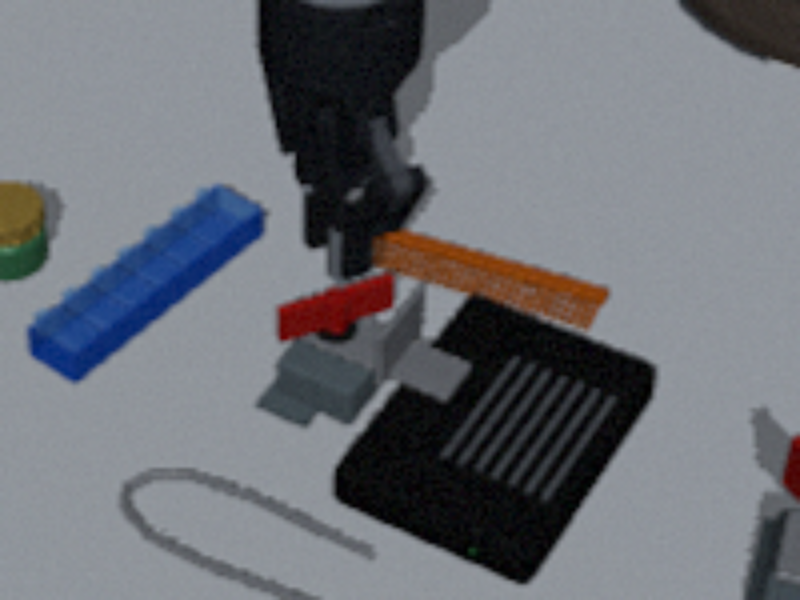

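The fingers are above the screw, with their line across the wing. Lowering now, then starting the first stroke with force checks.

```bash
python3 -m creep '[[-0.5,-0.0003,-0.001,-0.005,0],[-0.5,0,0,-0.01,0],[-0.5,0,0,-0.01,0],[-0.5,0,0,-0.01,0],[-0.5,0,0,0,0],[-0.5,0,0,0,-4],[-0.5,0,0,0,-5],[-0.5,0,0,0,-5]]'
python3 -m creep '[[-0.5,0,0,0,-5],[-0.5,0,0,0,-5],[-0.5,0,0,0,-5],[-0.5,0,0,0,-5],[-0.5,0,0,0,-5],[-0.5,0,0,0,-5],[-0.5,0,0,0,-5],[-0.5,0,0,0,-5]]'
python3 -c "
from station import robot
s=robot.read_state();print(s['moment'],s['joints'])"
```

```text
time: 3.58
tcp_pos: [0.5178, 0.0377, 0.056]
eef_rot: [-180.0, -0.0, 148.1]
force: [0.2, -0.1, 0.5]
grip_width: 0.0217
time: 4.25
tcp_pos: [0.5177, 0.0375, 0.0561]
eef_rot: [-180.0, -0.0, 108.1]
force: [-1.2, -1.0, -2.4]
grip_width: 0.0217
[-0.25427414 -0.0762789   0.03709812] [-3.14239386e+00  3.43326483e+01  1.13232207e+02 -1.54867032e-02
  3.24588417e+01 -2.12598147e+01]
```

```bash
python3 -m creep '[[-0.5,0,0,0,-5],[-0.5,0,0,0,-5],[-0.5,0,0,0,-5],[-0.5,0,0,0,-5],[-0.5,0,0,0,-5],[-0.5,0,0,0,-5],[-0.5,0,0,0,-5],[-0.5,0,0,0,-5]]'
python3 - <<'E'
from h import *
print(robot.read_state()['moment'])
p,W,h,red=look("scene"); print(wing(W,red,(.518,.0377)))
cv2.imwrite("pics/a2.png",cv2.resize(p[190:310,270:430,::-1],None,fx=4,fy=4))
E
```

```text
time: 4.92
tcp_pos: [0.5175, 0.0376, 0.0559]
eef_rot: [-179.9, 0.0, 68.1]
force: [-0.2, -1.5, -2.2]
grip_width: 0.0214
[-0.21181566  0.08152534  0.03426618]
(array([0.51899928, 0.03860264]), np.float64(106.6091145818277), np.float64(0.06763087413843008), 84, np.float64(0.06258025802619968))
```

View pics/a2.png

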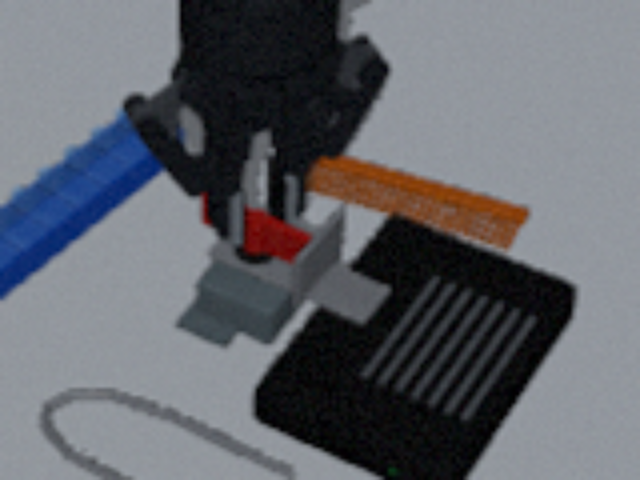

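The stroke works: the wing went from 160.7° to 106.6° with low forces. The next call brings a finger past the lug, so I run it in 20° halves and check each.

```bash
python3 -m creep '[[-0.5,0,0,0,-2.5],[-0.5,0,0,0,-2.5],[-0.5,0,0,0,-2.5],[-0.5,0,0,0,-2.5],[-0.5,0,0,0,-2.5],[-0.5,0,0,0,-2.5],[-0.5,0,0,0,-2.5],[-0.5,0,0,0,-2.5]]'
```

```text
time: 5.63
tcp_pos: [0.5175, 0.0376, 0.056]
eef_rot: [-180.0, 0.0, 48.4]
force: [-0.7, -0.7, -2.8]
grip_width: 0.0215
```

```bash
python3 -m creep '[[-0.5,0,0,0,-2.5],[-0.5,0,0,0,-2.5],[-0.5,0,0,0,-2.5],[-0.5,0,0,0,-2.5],[-0.5,0,0,0,-2.5],[-0.5,0,0,0,-2.5],[-0.5,0,0,0,-2.5],[-0.5,0,0,0,-2.5]]'
```

```text
time: 6.3
tcp_pos: [0.5175, 0.0377, 0.056]
eef_rot: [-180.0, 0.1, 28.4]
force: [-0.7, -0.5, -2.9]
grip_width: 0.0215
```

```bash
python3 -m creep '[[-0.5,0,0,0,-5],[-0.5,0,0,0,-5],[-0.5,0,0,0,-5],[-0.5,0,0,0,-5],[-0.5,0,0,0,-5],[-0.5,0,0,0,-5],[-0.5,0,0,0,-5],[-0.5,0,0,0,-5]]'
```

```text
time: 6.97
tcp_pos: [0.5175, 0.0377, 0.0559]
eef_rot: [180.0, 0.1, -11.7]
force: [-1.0, -0.8, -2.1]
grip_width: 0.0216
```

```bash
python3 -m creep '[[-0.5,0,0,0,-5],[-0.5,0,0,0,-5],[-0.5,0,0,0,-5],[-0.5,0,0,0,-5],[-0.5,0,0,0,-5],[-0.5,0,0,0,-5],[-0.5,0,0,0,-5],[-0.5,0,0,0,-5]]'
```

```text
time: 7.63
tcp_pos: [0.5176, 0.0376, 0.0559]
eef_rot: [180.0, 0.0, -51.7]
force: [0.1, -1.0, -3.7]
grip_width: 0.0211
```

```bash
python3 -m creep '[[-0.5,0,0,0,5],[-0.5,0,0,0,5],[-0.5,0,0,0.02,0],[-0.5,0,0,0.02,0],[-0.5,0,0,0,7],[-0.5,0,0,0,7],[-0.5,0,0,0,7],[-0.5,0,0,0,7]]'
for k in 1 2 3; do python3 -m creep '[[-0.5,0,0,0,7],[-0.5,0,0,0,7],[-0.5,0,0,0,7],[-0.5,0,0,0,7],[-0.5,0,0,0,7],[-0.5,0,0,0,7],[-0.5,0,0,0,7],[-0.5,0,0,0,7]]'; done
python3 - <<'E'
from h import *
for n in("scene","top"):
    p,W,h,red=look(n); print(wing(W,red,(.518,.0377)))
E
```

```text
time: 8.3
tcp_pos: [0.5179, 0.0377, 0.0964]
eef_rot: [180.0, -0.0, -13.2]
force: [0.2, 0.8, -0.3]
grip_width: 0.0211
time: 8.97
tcp_pos: [0.5179, 0.0377, 0.0962]
eef_rot: [-180.0, 0.0, 42.8]
force: [0.3, 0.3, -0.2]
grip_width: 0.0212
time: 9.63
tcp_pos: [0.5179, 0.0377, 0.0962]
eef_rot: [-180.0, -0.0, 98.8]
force: [0.5, -0.3, 0.2]
grip_width: 0.0218
time: 10.3
tcp_pos: [0.5179, 0.0377, 0.0963]
eef_rot: [180.0, -0.0, 154.8]
force: [-0.5, 0.0, 0.1]
grip_width: 0.0215
(array([0.51775435, 0.0382257 ]), np.float64(163.86486859798055), np.float64(0.06507950427827847), 127, np.float64(0.06274086733738463))Traceback (most recent call last):
  File "<stdin>", line 3, in <module>
  File "h.py", line 14, in wing
    P=W[m]; zt=np.percentile(P[:,2],90); P=P[P[:,2]>zt-.008]   # top faces
               ~~~~~~~~~~~~~^^^^^^^^^^^
    return _quantile_unchecked(
        a, q, axis, out, overwrite_input, method, keepdims, weights)
    return _ureduce(a,
                    func=_quantile_ureduce_func,
    ...<5 lines>...
                    overwrite_input=overwrite_input,
                    method=method)
    r = func(a, **kwargs)
    result = _quantile(arr,
                       quantiles=q,
    ...<2 lines>...
                       out=out,
                       weights=wgt)
    slices_having_nans = np.isnan(arr[-1, ...])
                                  ~~~^^^^^^^^^
IndexError: index -1 is out of bounds for axis 0 with size 0
```

```bash
python3 -m creep '[[-0.5,0,0,-0.02,4],[-0.5,0,0,-0.01,4],[-0.5,0,0,-0.01,0],[-0.5,0,0,-0.003,0],[-0.5,0,0,0,0],[-0.5,0,0,0,-5],[-0.5,0,0,0,-5],[-0.5,0,0,0,-5]]'
for k in 1 2; do python3 -m creep '[[-0.5,0,0,0,-5],[-0.5,0,0,0,-5],[-0.5,0,0,0,-5],[-0.5,0,0,0,-5],[-0.5,0,0,0,-5],[-0.5,0,0,0,-5],[-0.5,0,0,0,-5],[-0.5,0,0,0,-5]]';done
```

```text
time: 11.07
tcp_pos: [0.5182, 0.0376, 0.0539]
eef_rot: [180.0, 0.0, 147.0]
force: [-0.2, 0.1, -0.3]
grip_width: 0.0216
time: 11.73
tcp_pos: [0.5181, 0.0375, 0.0538]
eef_rot: [180.0, 0.0, 107.0]
force: [-0.2, -2.6, -2.8]
grip_width: 0.0214
time: 12.4
tcp_pos: [0.5176, 0.0375, 0.0537]
eef_rot: [-180.0, 0.0, 67.0]
force: [-2.0, -2.5, -2.3]
grip_width: 0.0212
```

```bash
for k in 1 2 3; do python3 -m creep '[[-0.5,0,0,0,-5],[-0.5,0,0,0,-5],[-0.5,0,0,0,-5],[-0.5,0,0,0,-5],[-0.5,0,0,0,-5],[-0.5,0,0,0,-5],[-0.5,0,0,0,-5],[-0.5,0,0,0,-5]]';done
```

```text
time: 13.07
tcp_pos: [0.5175, 0.0376, 0.0537]
eef_rot: [-180.0, 0.0, 27.0]
force: [-0.4, 0.1, -2.2]
grip_width: 0.0214
time: 13.73
tcp_pos: [0.5177, 0.0377, 0.0537]
eef_rot: [180.0, 0.0, -13.0]
force: [-0.4, 1.1, -3.4]
grip_width: 0.0215
time: 14.4
tcp_pos: [0.5178, 0.0376, 0.0537]
eef_rot: [180.0, -0.0, -53.0]
force: [-0.9, -1.2, -2.8]
grip_width: 0.0216
```

```bash
python3 -m creep '[[-0.5,0,0,0,5],[-0.5,0,0,0,5],[-0.5,0,0,0.02,0],[-0.5,0,0,0.02,0],[-0.5,0,0,0,7],[-0.5,0,0,0,7],[-0.5,0,0,0,7],[-0.5,0,0,0,7]]'
for k in 1 2 3; do python3 -m creep '[[-0.5,0,0,0,7],[-0.5,0,0,0,7],[-0.5,0,0,0,7],[-0.5,0,0,0,7],[-0.5,0,0,0,7],[-0.5,0,0,0,7],[-0.5,0,0,0,7],[-0.5,0,0,0,7]]'; done
python3 - <<'E'
from h import *
p,W,h,red=look("scene"); print(wing(W,red,(.518,.0377)))
E
python3 -m creep '[[-0.5,0,0,-0.02,4],[-0.5,0,0,-0.01,4],[-0.5,0,0,-0.01,0],[-0.5,0,0,-0.004,0],[-0.5,0,0,0,0],[-0.5,0,0,0,-5],[-0.5,0,0,0,-5],[-0.5,0,0,0,-5]]'
python3 -m creep '[[-0.5,0,0,0,-5],[-0.5,0,0,0,-5],[-0.5,0,0,0,-5],[-0.5,0,0,0,-5],[-0.5,0,0,0,-5],[-0.5,0,0,0,-5],[-0.5,0,0,0,-5],[-0.5,0,0,0,-5]]'
```

```text
time: 15.07
tcp_pos: [0.5181, 0.0377, 0.0942]
eef_rot: [-180.0, -0.1, -14.5]
force: [-0.1, 0.0, 0.9]
grip_width: 0.0208
time: 15.73
tcp_pos: [0.5181, 0.0377, 0.094]
eef_rot: [180.0, -0.0, 41.6]
force: [0.1, 0.4, 0.3]
grip_width: 0.0214
time: 16.4
tcp_pos: [0.5181, 0.0376, 0.094]
eef_rot: [179.9, 0.0, 97.6]
force: [0.3, 0.1, 0.2]
grip_width: 0.0211
time: 17.07
tcp_pos: [0.5181, 0.0376, 0.094]
eef_rot: [180.0, 0.1, 153.5]
force: [-0.2, 0.1, -0.3]
grip_width: 0.0213
(array([0.51734416, 0.03830482]), np.float64(162.70967968758075), np.float64(0.06194503877772846), 132, np.float64(0.06154047020263574))
time: 17.78
tcp_pos: [0.5182, 0.0377, 0.05]
eef_rot: [180.0, 0.0, 145.9]
force: [1.3, -0.5, -0.0]
grip_width: 0.0211
time: 18.45
tcp_pos: [0.5181, 0.0374, 0.0499]
eef_rot: [180.0, 0.0, 105.9]
force: [0.6, -3.0, -2.1]
grip_width: 0.0214
```

```bash
python3 -m creep '[[-0.5,0,0,0,-5],[-0.5,0,0,0,-5],[-0.5,0,0,0,-5],[-0.5,0,0,0,-5],[-0.5,0,0,0,-5],[-0.5,0,0,0,-5],[-0.5,0,0,0,-5],[-0.5,0,0,0,-5]]'
python3 -m creep '[[-0.5,0,0,0,-4],[-0.5,0,0,0,-4],[-0.5,0,0,0,-4],[-0.5,0,0,0,-4],[-0.5,0,0,0,-4],[-0.5,0,0,0,-4],[-0.5,0,0,0,-4],[-0.5,0,0,0,-3]]'
python3 -c "
from station import robot
print(robot.read_state()['moment'])"
python3 -m creep '[[-0.5,0,0,0,-1],[-0.5,0,0,0,-1],[-0.5,0,0,0,-1],[-0.5,0,0,0,-1],[-0.5,0,0,0,-1],[-0.5,0,0,0,-1],[-0.5,0,0,0,-1],[-0.5,0,0,0,-1]]'
python3 -c "
from station import robot
print(robot.read_state()['moment'])"
```

```text
time: 19.12
tcp_pos: [0.5177, 0.0375, 0.0498]
eef_rot: [-180.0, 0.0, 65.9]
force: [-1.7, -1.3, -2.1]
grip_width: 0.0217
time: 19.78
tcp_pos: [0.5176, 0.0376, 0.0497]
eef_rot: [-180.0, 0.0, 35.0]
force: [-1.3, -0.9, -2.6]
grip_width: 0.0215
[-0.04780308  0.28084651  0.00796524]
time: 20.45
tcp_pos: [0.5178, 0.0377, 0.0494]
eef_rot: [180.0, 0.0, 27.3]
force: [-3.5, -0.1, -0.2]
grip_width: 0.0213
[-0.05419486  0.43032627  0.09200287]
```

```bash
python3 -m creep '[[-0.5,0,0,0,-0.5],[-0.5,0,0,0,-0.5],[-0.5,0,0,0,-0.5],[-0.5,0,0,0,-0.5],[-0.5,0,0,0,-0.5],[-0.5,0,0,0,-0.5],[-0.5,0,0,0,0],[-0.5,0,0,0,0]]'
python3 - <<'E'
from h import *
print(robot.read_state()['moment'])
p,W,h,red=look("scene"); print(wing(W,red,(.518,.0377)))
E
```

```text
time: 21.12
tcp_pos: [0.5178, 0.0377, 0.0493]
eef_rot: [180.0, 0.0, 24.4]
force: [-3.0, 0.5, 0.3]
grip_width: 0.0212
[-0.04967445  0.44700011  0.08937957]
(array([0.51710215, 0.03762774]), np.float64(58.90389251459686), np.float64(0.06095329736713122), 70, np.float64(0.06086830708915731))
```

```bash
python3 -m creep '[[-0.5,0,0,0,-1],[-0.5,0,0,0,-1],[-0.5,0,0,0,-1],[-0.5,0,0,0,-1],[-0.5,0,0,0,-1],[-0.5,0,0,0,0],[-0.5,0,0,0,0],[-0.5,0,0,0,0]]'
python3 - <<'E'
from h import *
print(robot.read_state()['moment'])
p,W,h,red=look("scene"); print(wing(W,red,(.518,.0377)))
E
```

```text
time: 21.83
tcp_pos: [0.5178, 0.0376, 0.0493]
eef_rot: [180.0, 0.0, 19.4]
force: [-2.5, -0.3, 0.2]
grip_width: 0.0214
[-0.07489195  0.54620872  0.16479091]
(array([0.51843532, 0.0387698 ]), np.float64(55.89728130731555), np.float64(0.06174478956476306), 72, np.float64(0.06001993830521701))
```

The moment rises and the wing is at its home angle, so the stop is reached. Backing off, lifting clear and checking.

```bash
python3 -m creep '[[-0.5,0,0,0,3],[-0.5,0,0,0,5],[-0.5,0,0,0,5],[-0.5,0,0,0,5],[-0.5,0,0,0.02,0],[-0.5,0,0,0.03,0],[-0.5,0,0,0.04,0],[-0.5,0,0,0.04,0]]'
python3 -m creep '[[-0.5,0,0.02,0.03,0],[-0.5,0,0.03,0,0],[-0.5,0,0.03,0,0],[-0.5,0,0.03,0,0],[-0.5,0,0.03,0,0],[-0.5,0,0.03,0,0],[-0.5,0,0.03,0,0],[-0.5,0,0.03,0,0]]'
python3 - <<'E'
from h import *
pp=[]
for n in("top","scene"):
    p,W,h,red=look(n); pp.append(p)
    try: print(n,wing(W,red,(.518,.0377)))
    except Exception as e: print(n,"hidden")
    H,S,V=h[...,0],h[...,1],h[...,2];R=(np.hypot(W[...,0]-.5,W[...,1]+.04)<.25)&(W[...,2]>.002)&(W[...,2]<.1)
    for nm,m in(("blue",(H>100)&(H<130)&(S>120)),("orange",(H>7)&(H<18)&(S>150)),("brass",(H>15)&(H<30)&(S>120)&(W[...,2]>.03))):
        P=W[m&R]
        if len(P): print(nm,np.round(np.median(P,0),3))
cv2.imwrite("pics/e1.png",cv2.resize(np.hstack(pp)[:,:,::-1],(800,300)))
E
```

```text
time: 22.55
tcp_pos: [0.5181, 0.0377, 0.1808]
eef_rot: [180.0, -0.0, 37.3]
force: [0.5, 1.1, -0.1]
grip_width: 0.0214
time: 23.22
tcp_pos: [0.5183, 0.2695, 0.2097]
eef_rot: [180.0, -0.1, 37.4]
force: [0.0, -0.6, -0.3]
grip_width: 0.0214
top (array([0.518876  , 0.03683807]), np.float64(60.693313178809674), np.float64(0.061495700084653826), 171, np.float64(0.06101519920040234))
blue [ 0.542 -0.082  0.023]
orange [0.394 0.039 0.005]
brass [ 0.58  -0.158  0.04 ]
scene (array([0.51764668, 0.03825764]), np.float64(60.95638844473859), np.float64(0.061084711721573405), 80, np.float64(0.06385915013321096))
blue [ 0.542 -0.071  0.023]
orange [0.4   0.036 0.005]
brass [ 0.58  -0.155  0.039]
```

View pics/e1.png

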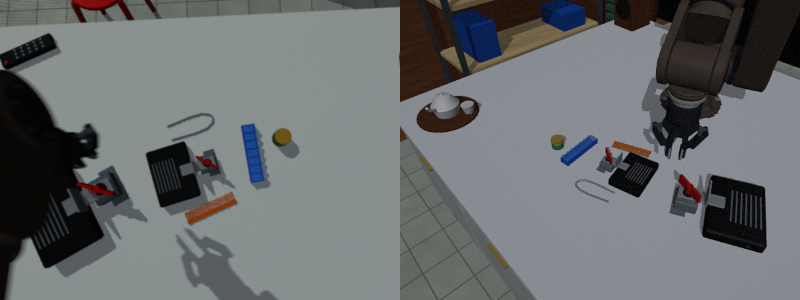

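Both views put the wing at 60.7–61.0°, against 60.5° for home. It has sunk about 7.6 mm, against 7.7 mm expected. Bystanders are where they were and the arm is clear, so I'm handing in.

```bash
python3 -c "
from station import robot
print(robot.finish_job())"
```

```text
the job is handed in; nothing more can be done
None
```

The wing screw on the smaller clip is fully home, and I handed the job in at about 23 s. I straddled the screw with the fingers about 21 mm apart and turned it clockwise about 460° in three strokes. I lifted and re-set the fingers between strokes.

- **Circling the lug:** at that finger spacing the tips cleared the lug on the inside, so each stroke could go nearly half a turn or more. I did not need to lift at the lug every time, as the task description suggests.
- **Screw home:** after backing off, both cameras put the wing at 60.7–61.0°, against an estimated 60.5° for home. It sank about 7.6 mm, against 7.7 mm expected. On the last few degrees the twisting moment rose from about 0.01 to 0.16 N m, and the wing sprang back about 5° when released, as expected from the rubber washer.
- **Forces:** readings at the end of each move were about 4 N or less while pushing. Readings came only once per move, so short peaks in between were not seen.
- **Bystanders:** the organizer and jar were measured in place to within a few millimetres. For the comb I had only colour-patch averages that don't compare directly with the start values. The comb and scraper look unmoved in the picture; I did not measure the scraper.
- **Failed check:** one mid-job top view could not see the screw because the gripper hid it, so I used the other camera.

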